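Dock the jar tray on the shaker and switch it on

TASK

Pick up the steel tray with its two jars by the black handle, keep it level, and slide it into the rails of the blue shaker until it is fully home against the back stop, jars still standing in it. Then switch the shaker on by pushing its lever over as far as it goes, away from the open end of the rails, and let go. Do not disturb the dish, bottle and spatula lying around.

Things in the scene. Friction and masses are not known exactly. Their poses are not given: they have to be found in the camera images.
- tray: Loose steel instrument tray, 0.3 kg, 180 mm long (its x) and 106 mm wide, with a flange along each long side that makes it 130 mm wide (its y) in all; the flanges are 17 to 20 mm above its underside, the tub's walls 20 mm high, floor 3 mm thick. A fixed black handle bar bridges its middle. Both ends are alike: it may go in either end first. Origin: centre of the underside, z up.
- handle (a point): Centre of the tray's black handle bar, 78 mm above the tray's underside, on its centre line. The bar runs along the tray's y, 98 mm long, 12 mm thick (along the tray's x) and 14 mm high, on two flat posts 47 mm either side of the centre. Axes as the tray's.
- jar_a: Loose amber jar with a white cap, 36 mm diameter, 42 mm tall, standing on the tray floor in one half of the tray (on the tray's -x side). Origin: centre of its underside, z up.
- jar_b: The same jar, standing in the other half of the tray (+x side). Origin: centre of its underside, z up.
- shaker: Blue laboratory shaker, fixed to the bench, 235 mm long (its x), 265 mm wide, top (platform) 55 mm above the bench. Its +x is the direction in which the tray slides in. On the platform stand two C-shaped aluminium rails parallel to x, x = -97 to 98 mm, inner faces at y = -68.5 and 68.5 mm (3.5 mm play each side of the tray's flanges), up to 89 mm above the bench. Origin: on the bench below dock.
- mouth (a point): Middle of the rails' open end, on the shaker at platform height (55 mm), 123 mm in front (-x) of dock. Here the rails' side walls (83 mm high above the bench) flare outwards, over the last 26 mm, to about 156 mm between the tips. Axes as the shaker's.
- lip (a point): Middle of the gap between the rails' inward lips at their front end, 97 mm in front of dock, at the height of the lips' underside: 85 mm above the bench, 30 mm above the platform. The lips are 4 mm thick and their inner edges lie at y = -56.5 and 56.5 mm; they pass over the tray's flanges, so the tray can go in only from the open end. Axes as the shaker's.
- dock (a point): The point on the shaker's platform, 55 mm above the bench, where the centre of the tray's underside lies when the tray is fully home; the back stop's face is 91 mm ahead of it (+x), 24 mm high. Axes as the shaker's.
- switch (a joint): Angle of the shaker's toggle lever (rad): 0 when it leans towards the shaker's open end (-x), 1.0 when it leans fully away from it (+x, on); starts near 0, stays where it is left, moves with 2 N. It pivots about an axis along the shaker's y, 23 mm above the platform, at x = -20, y = -125 mm in the shaker's frame, on a grey block 70 by 50 mm and 25 mm high.
- switch_tip (a point): Centre of the black ball, 26 mm diameter, at the top of the shaker's lever, 50 mm from the pivot: it travels about 48 mm along the shaker's +x from off to on, about 122 mm above the bench at either end of its swing and 128 mm halfway.
- dish: Bystander: small white ceramic bowl, 70 mm across, 24 mm high. Origin: centre of the underside.
- bottle: Bystander: white plastic bottle, 54 mm diameter, 120 mm tall. Origin: centre of the underside.
- spatula: Bystander: spatula 150 mm long lying on the bench. Origin about its middle, at the underside.
Not all that is in view belongs to the job. Leave any brown look-alike of the jar_b alone.

How it is judged:
On the way, in this order (a step that is already met when the one before it is completed fails the run):
1. the tray is fully home under the rails, both jars standing in it (x of tray in the frame of dock between -0.006 and 0.006 m and y of tray in the frame of dock between -0.006 and 0.006 m and z of tray in the frame of dock between -0.004 and 0.004 m and angle between the x axis of tray and the x axis of dock, either way round below 0.06 rad and x of jar_a in the frame of tray between -0.085 and 0.085 m and y of jar_a in the frame of tray between -0.05 and 0.05 m and z of each of jar_a, jar_b in the frame of tray below 0.008 m and angle between each of jar_a, jar_b's own z axis and vertical below 0.15 rad and x of jar_b in the frame of tray between -0.085 and 0.085 m and y of jar_b in the frame of tray between -0.05 and 0.05 m), for 0.3 s.
2. the lever has then been pushed over (value of joint switch above 0.85 rad), for 0.2 s.
At the end, for the whole second after the job is handed in: The tray rests on the platform at the dock point (within 6 mm along and across, 4 mm in height, parallel to the rails within 0.06 rad), at rest; both jars stand upright (within 0.15 rad) on the tray floor; the lever stands at more than 0.85 of its 1.0 rad travel (all of step 1 and value of joint switch above 0.85 rad and linear speed of tray below 0.02 m/s); the robot touches nothing.
It fails at once if the tray is tipped by more than 0.35 rad (angle between tray's own z axis and vertical above 0.35 rad).
It fails at once if a jar is tipped over (angle between any of jar_a, jar_b's own z axis and vertical above 0.6 rad).
It fails at once if a bystander is moved by more than 30 mm (distance of any of dish, bottle, spatula from where it was at the start of the episode above 0.03 m).
It also fails if it takes over 64 s, if anything falls off the work surface, if the arm or the gripper's body presses on something with over 40 N, if the wrist force passes 120 N, or if a joint passes its speed limit or range.

ROBOT

A 7-joint arm with a two-finger parallel gripper is mounted at the origin on the work surface. World frame = base frame: x ahead of the robot, y to its left, z up, the work surface at z = 0. Lengths are in m, angles in rad, forces in N, time in s.
With the tool pointing down it reaches from about 0.425 to 0.925 m from the base axis. Payload 6.8 kg.
Tool frame: the origin (TCP) lies at the very end of the fingers, on their centre line; the grasp point (between the pads) lies 19 mm behind it; z points along the fingers, y is the line along which they close (so a half turn about z gives the same grasp; the last joint's range is limited). The gripper opens to 85 mm and grips with 20 to 120 N. Pads are 22 mm wide; open, the fingers measure 114 mm over their backs; the gripper's body (76 mm by 85 mm) begins 54 mm behind the grasp point. The pads swing forward as they close: fully open they stand 13 mm farther back than shut.
Start: joints at [1.194, 0.477, 0.022, 1.555, -0.011, 1.109, -0.083], TCP at [0.179, -0.651, 0.231] pointing down, gripper open.
Joint ranges: [-2.96, 2.96], [-0.34, 2.1], [-1.41, 1.46], [0.24, 2.44], [-1.37, 4.51], [0.17, 1.92], [-2.96, 2.96]. Speed limits (rad/s): [2.39, 2.39, 3.14, 3.14, 3.14, 3.14, 3.14].

INTERFACE

Orientations are given as a unit quaternion [x, y, z, w].
In Python, from plant import env gives the robot as it stands.
- The arm moves only by the tool jog_arm, never from a script. Its argument "motion" is one flat list of numbers, 5 for each row, row after row: the shift along the tool's x, y, z in mm, then the turn about the tool's z in rad, then the finger opening in mm, from 0 to 85.4. A call has 1 to 12 rows; each row is the pose to reach, as a shift and turn from the pose commanded when the call began, along the tool's axes at that moment; what a row does not reach only later rows make up. A row lasts 1/10 s, in which the tool goes at most 50 mm and 8.59 degrees, less where a joint would pass 70% of its speed; a pose out of reach is approached as far as the arm can. A call with a gripper value outside its range is refused whole. The fingers move at their own pace and stop on an object; "squeeze" is the grip in N (left out, the last holds). Time passes only in rows, so rows that repeat a pose let the fingers close. It gives the time, the measured TCP pose, the force, the opening and the grip force at its end, in the units of the state.
- env.observe(): the state, without advancing time (a new reading comes with each control period).
- env.read_camera(name): name is "scene" or "top" or "wrist"; returns the picture (400x640x3 uint8, red, green, blue); there is no depth.
- env.calibration(name): a dict with "fx", "fy", "cx", "cy" (pixels), "extrinsics" (4x4, takes a point from camera to world coordinates); the wrist camera has in their place "T_tool_cam" (4x4, takes a point from camera to tool coordinates, whose origin is the TCP and whose axes are the flange's). Camera axes: x right, y up, looking along -z (the intrinsics and any distortion apply to the point x, -y, -z); pixel columns grow to the right and rows downward; lengths in m; the calibration is good to about 2 mm. The wrist camera is an equidistant fisheye: a pixel r from the principal point sees the ray r / f radians off the axis. A picture is of the moment at which its call begins: read the wrist's pose just before it. calibration takes no time and is no camera call.
- env.finish_job(): hands the job in; it is judged then, once.
Trained networks look in the newest picture that a camera, given by its name, has taken for a name from the list of things; names that differ only in an ending like _2 or _b are one class to them, and where a whole thing is asked for, a point or a joint stands for the part that bears it (a point fixed in the world has none). Each returns a list of dicts, best first, with "p" (0 to 1); they miss things now and then, are a little off and sometimes report something else, mostly with a low value. They report only what shows in the picture. A call takes as long as a camera call. They do not tell look-alikes from the thing itself.
- env.spot_in(camera, name): "xy" ([column, row] in pixels, amid what is visible of it).
The state is a dict: "time": time; "qpos": joint angles; "joint_velocities": joint speeds; "tau": joint torques, N m; "position": TCP position; "orientation": TCP orientation; "contact_force": force on the tool from outside, world axes, zero at the start; "wrist_torque": the same for the moment, N m; "width": finger opening in m; "finger_force": force on a finger pad.
Only numpy, scipy, OpenCV 4.12 (cv2) and the standard library are available. Lean on these libraries where they do the work, as an engineer would, in place of code of your own. Each camera call takes 0.05 s, during which the arm holds its last target. There are 200 camera calls.

## Working session

There is one attempt and no reset: what is moved stays moved. The work goes in short steps, Python scripts to look and compute and a tool call to move; the robot and the scene stay as the last step left them, time stands still between calls to the robot, and variables do not carry over. Pictures are saved under pics/ and viewed, at most 13 in all, crops included, and the job is handed in when it is done.

Besides the shell and the picture viewer there is one more tool, called after "Request:" as a command line: name --argument value ..., lists and objects as JSON in quotes. jog_arm: Moves the arm, as the interface text tells. Its arguments: {"type":"object","properties":{"motion":{"type":"array"},"squeeze":{"type":"number"}},"required":["motion"]}

```bash
mkdir -p pics; ls; cat > h.py <<'E'
import numpy as np, cv2
from scipy.spatial.transform import Rotation as R
from plant import env
def snap(c,fn=None):
    s=env.observe(); im=env.read_camera(c)
    if fn: cv2.imwrite('pics/'+fn,im[:,:,::-1])
    return s,im
def ray(c,uv,s=None):
    k=env.calibration(c); x=(uv[0]-k['cx'])/k['fx']; y=(uv[1]-k['cy'])/k['fy']
    if c=='wrist':
        r=np.hypot(x,y); d=np.array([x,y,0])*(np.sin(r)/max(r,1e-9)); d[2]=np.cos(r)
        T=np.eye(4); T[:3,:3]=R.from_quat(s['orientation']).as_matrix(); T[:3,3]=s['position']; T=T@k['T_tool_cam']
    else:
        if 'distortion' in k:
            p=cv2.undistortPoints(np.array([[uv]],float),np.array([[k['fx'],0,k['cx']],[0,k['fy'],k['cy']],[0,0,1]]),np.array(k['distortion'],float))[0,0]; x,y=p
        d=np.array([x,y,1.]); T=np.array(k['extrinsics'])
    d=d*[1,-1,-1]; return T[:3,3],T[:3,:3]@d
def at(c,uv,z,s=None):
    o,d=ray(c,uv,s); return o+d*(z-o[2])/d[2]
def proj(c,p):
    k=env.calibration(c); T=np.array(k['extrinsics']); q=T[:3,:3].T@(np.array(p)-T[:3,3]); return [k['cx']+k['fx']*q[0]/-q[2],k['cy']-k['fy']*q[1]/-q[2]]
E
python3 - <<'E'
from h import *
for c in ('top','scene'):
    k=env.calibration(c); print({a:(np.round(b,3).tolist()) for a,b in k.items()})
    snap(c,c+'1.png')
    for n,z in dict(tray=.01,handle=.085,jar_a=.045,jar_b=.045,shaker=.055,mouth=.055,dock=.055,lip=.085,switch_tip=.122,dish=.02,bottle=.12,spatula=0).items():
        try:
            for r in env.spot_in(c,n)[:3]: print(c,n,np.round(r['xy']),round(r['p'],2),np.round(at(c,r['xy'],z),3))
        except Exception as e: print(n,e)
s=env.observe(); print(s['orientation'],s['time'], env.calibration('wrist'))
E
```

```text
pics
{'fx': 489.35, 'fy': 489.35, 'cx': 319.04, 'cy': 195.352, 'extrinsics': [[-0.012, 0.998, -0.054, 0.478], [-1.0, -0.012, 0.006, 0.019], [0.005, 0.054, 0.999, 1.5], [0.0, 0.0, 0.0, 1.0]]}
top tray [418. 222.] 0.79 [ 0.475 -0.291  0.01 ]
top handle [418. 225.] 0.9 [ 0.464 -0.274  0.085]
top jar_a [464. 192.] 0.56 [ 0.562 -0.424  0.045]
top jar_a [407. 239.] 0.53 [ 0.423 -0.25   0.045]
top jar_a [460. 223.] 0.5 [ 0.471 -0.41   0.045]
top jar_b [464. 192.] 0.56 [ 0.562 -0.424  0.045]
top jar_b [407. 239.] 0.53 [ 0.423 -0.25   0.045]
top jar_b [460. 223.] 0.5 [ 0.471 -0.41   0.045]
top mouth [297. 179.] 0.94 [0.604 0.075 0.055]
top dock [298. 179.] 0.95 [0.607 0.071 0.055]
top lip [417. 225.] 0.74 [ 0.465 -0.271  0.085]
top lip [302. 178.] 0.56 [0.605 0.059 0.085]
top switch_tip [326. 193.] 0.43 [ 0.559 -0.01   0.122]
top switch_tip [178. 204.] 0.23 [0.533 0.406 0.122]
top dish [340. 256.] 0.65 [ 0.373 -0.05   0.02 ]
top bottle [178. 202.] 0.82 [0.54  0.409 0.12 ]
top spatula [399. 135.] 0.9 [ 0.743 -0.239  0.   ]
{'fx': 450.288, 'fy': 450.288, 'cx': 320.409, 'cy': 195.854, 'extrinsic
[... 1031 characters left out ...]
  0.12 ]
scene bottle [263. 192.] 0.19 [ 0.439 -0.086  0.12 ]
scene spatula [295. 344.] 0.86 [ 0.746 -0.252  0.   ]
scene spatula [224. 279.] 0.16 [ 0.507 -0.275  0.   ]
[ 9.90981552e-01  1.33998370e-01 -5.01942141e-06 -2.08838344e-05] 1.3 {'fx': 309.70691628693146, 'fy': 309.70691628693146, 'cx': 316.45235968191867, 'cy': 200.97538708382538, 'T_tool_cam': array([[ 2.31321021e-04,  9.53049536e-01,  3.02814346e-01,
         7.84873112e-02],
       [ 9.99999972e-01, -2.05564188e-04, -1.16930261e-04,
        -8.90416520e-04],
       [-4.91925464e-05,  3.02814364e-01, -9.53049557e-01,
        -1.43007036e-01],
       [ 0.00000000e+00,  0.00000000e+00,  0.00000000e+00,
         1.00000000e+00]])}
```

```bash
python3 - <<'E'
import cv2
a=cv2.imread('pics/top1.png')[110:290,220:500]; cv2.imwrite('pics/t1c.png',cv2.resize(a,(784,504),interpolation=cv2.INTER_CUBIC))
a=cv2.imread('pics/scene1.png')[130:380,140:460]; cv2.imwrite('pics/s1c.png',cv2.resize(a,None,fx=2.4,fy=2.4,interpolation=cv2.INTER_CUBIC))
E
```

```text
(no output)
```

View pics/t1c.png

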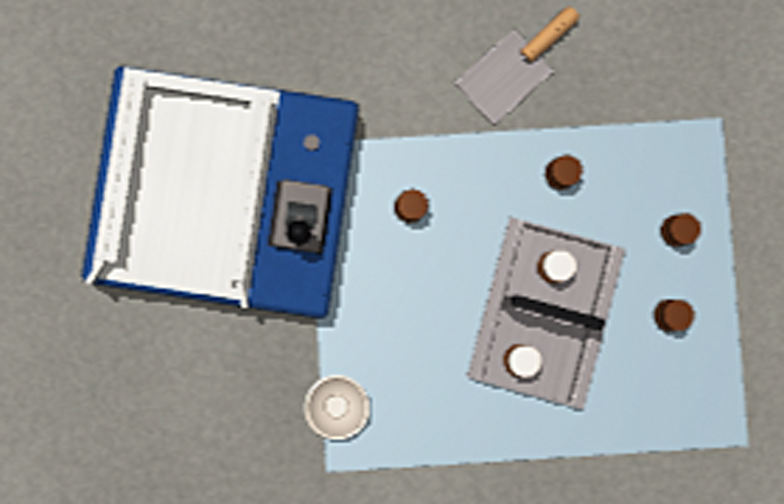

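View pics/s1c.png

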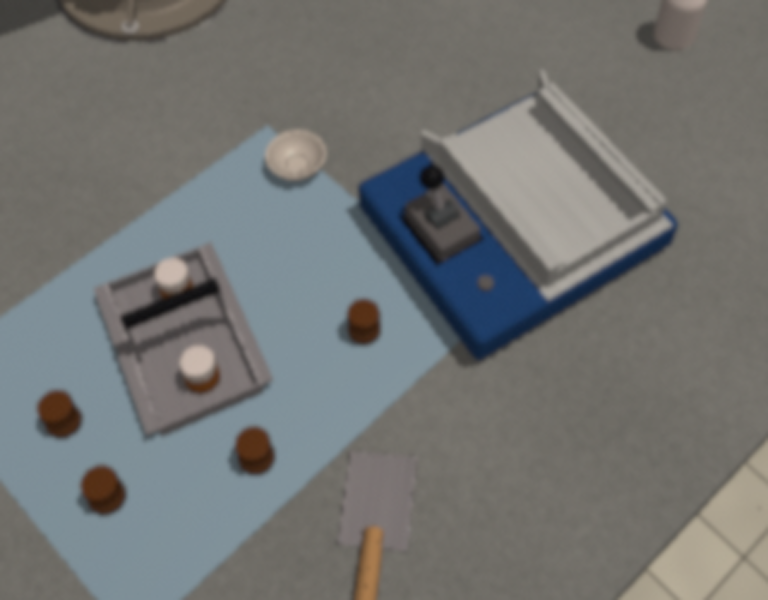

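The pictures show the tray at crop (547,310), long axis nearly along world +x, with its white-capped jars. The shaker's open end faces the robot and its lever is at (300,230). Next is a closer look at both with the wrist camera.

```bash
cat >> h.py <<'E'
def to(p,yx,s=None):
    "shift mm in tool axes + turn so that tool x has world heading yx"
    s=s or env.observe(); M=R.from_quat(s['orientation']).as_matrix()
    h=np.arctan2(M[1,0],M[0,0]); t=-(yx-h); t=(t+np.pi)%(2*np.pi)-np.pi
    return np.round(1000*M.T@(np.array(p)-s['position']),1),round(t,3)
E
python3 - <<'E'
from h import *
print(to([.59,.12,.36],1.36), to([.467,-.32,.36],1.32))
E
```

```text
(array([ 600.7, -634. , -128.7]), np.float64(-1.091)) (array([ 365.3, -242.5, -128.7]), np.float64(-1.051))
```

Request:
jog_arm --motion '[394,-348,-129,-1.05,85,394,-348,-129,-1.05,85,394,-348,-129,-1.05,85,394,-348,-129,-1.05,85,394,-348,-129,-1.05,85,394,-348,-129,-1.05,85,394,-348,-129,-1.05,85,394,-348,-129,-1.05,85,394,-348,-129,-1.05,85,394,-348,-129,-1.05,85,394,-348,-129,-1.05,85,394,-348,-129,-1.05,85]'

```text
time: 2.5
position: [0.4705, -0.2044, 0.3623]
orientation: [0.787, 0.617, 0.002, 0.001]
contact_force: [-0.1, 0.4, -1.1]
width: 0.0849
finger_force: 0.0
```

```bash
python3 - <<'E'
from h import *
s,im=snap('wrist','w1.png'); print(s['time'],s['position'],s['orientation'],s['joint_velocities'].round(3) if hasattr(s['joint_velocities'],'round') else s['joint_velocities'])
import pickle; pickle.dump(s,open('s1.pkl','wb'))
for n,z in dict(tray=.01,handle=.085,jar_a=.045).items():
    for r in env.spot_in('wrist',n)[:3]: print(n,np.round(r['xy']),round(r['p'],2),np.round(at('wrist',r['xy'],z,s),3))
print(to([.59,.12,.36],1.36))
E
```

```text
2.5 [ 0.47048179 -0.20440603  0.36234925] [0.78722493 0.61666148 0.00208195 0.00109448] [ 0.051  0.006  0.094  0.037  0.032 -0.007  0.069]
tray [331. 197.] 0.91 [ 0.479 -0.279  0.01 ]
handle [331. 199.] 0.9 [ 0.48  -0.259  0.085]
jar_a [418. 189.] 0.96 [ 0.619 -0.29   0.045]
jar_a [383.  96.] 0.92 [ 0.592 -0.135  0.045]
jar_a [346. 266.] 0.77 [ 0.478 -0.394  0.045]
(array([352.6,  36.7,  -0.4]), np.float64(-0.043))
```

View pics/w1.png

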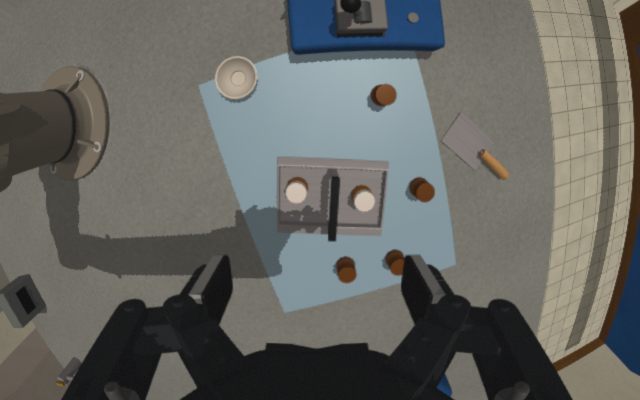

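The wrist image shows the tray with corners about (278,158), (388,162), (383,236), (278,231) and the bar from (335,178) to (332,240).

Request:
jog_arm --motion '[350,37,0,-0.04,85,350,37,0,-0.04,85,350,37,0,-0.04,85,350,37,0,-0.04,85,350,37,0,-0.04,85,350,37,0,-0.04,85,350,37,0,-0.04,85,350,37,0,-0.04,85,350,37,0,-0.04,85,350,37,0,-0.04,85,350,37,0,-0.04,85]'

```text
time: 3.8
position: [0.59, 0.1163, 0.3601]
orientation: [0.779, 0.627, -0.0, 0.0]
contact_force: [0.1, -0.0, -0.0]
width: 0.0854
finger_force: 0.0
```

```bash
python3 - <<'E'
from h import *
import pickle
s1=pickle.load(open('s1.pkl','rb'))
w=lambda uv,z:at('wrist',uv,z,s1)[:2].round(4)
for uv in [(278,158),(388,162),(383,236),(278,231)]: print(w(uv,.02))
a,b=w((335,178),.085),w((332,240),.085); print(a,b,(a+b)/2,np.arctan2(*(a-b)[::-1]))
s,im=snap('wrist','w2.png'); print(s['time'],s['position'],s['orientation'])
pickle.dump(s,open('s2.pkl','wb'))
cv2.imwrite('pics/w2c.png',cv2.resize(im[60:340,160:500,::-1],None,fx=2.1,fy=2.1,interpolation=cv2.INTER_CUBIC))
for n,z in dict(dock=.055,switch_tip=.122).items():
    for r in env.spot_in('wrist',n)[:3]: print(n,np.round(r['xy']),round(r['p'],2),np.round(at('wrist',r['xy'],z,s),3))
E
```

```text
[ 0.4123 -0.1932]
[ 0.5828 -0.2412]
[ 0.5518 -0.3676]
[ 0.3779 -0.314 ]
[ 0.4923 -0.2311] [ 0.4671 -0.3224] [ 0.4797  -0.27675] 1.3014884486523113
3.8 [0.58998971 0.11630017 0.3601334 ] [ 7.79186588e-01  6.26791666e-01 -4.83296731e-04  4.85617274e-04]
dock [336. 176.] 0.57 [0.613 0.085 0.055]
switch_tip [316. 258.] 0.62 [ 0.562 -0.007  0.122]
```

View pics/w2c.png

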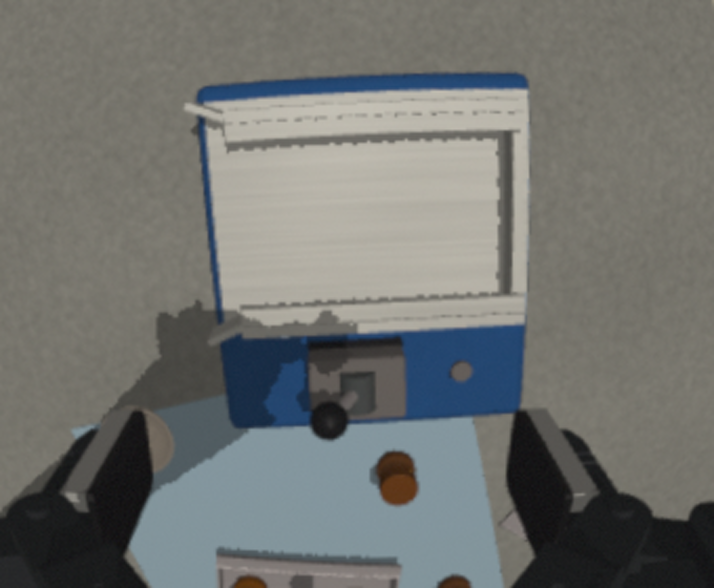

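The shaker is upright in the crop: lip edges from (230,141) to (515,131) and (245,309) to (520,296), back-stop top edge at column 511, ball at (329,420). I'll fit the shaker pose to these and check it with an overlay.

```bash
cat > fit.py <<'E'
from h import *
import pickle
from scipy.optimize import least_squares
s=pickle.load(open('s2.pkl','rb'))
P=lambda c:(160+c[0]/2.1,60+c[1]/2.1)
C=[((230,141),.089,1,.0565),((370,136),.089,1,.0565),((515,131),.089,1,.0565),((245,309),.089,1,-.0565),((520,296),.089,1,-.0565),
((511,135),.079,0,.091),((511,292),.079,0,.091),((500,145),.055,0,.091),((498,290),.055,0,.091),((228,141),.089,0,-.097),((241,308),.089,0,-.097)]
W=[(at('wrist',P(c),z,s)[:2],i,v) for c,z,i,v in C]
def loc(q,p):
    c,n=np.cos(q[2]),np.sin(q[2]); d=p-q[:2]; return np.array([c*d[0]+n*d[1],-n*d[0]+c*d[1]])
r=least_squares(lambda q:[loc(q,p)[i]-v for p,i,v in W],[.6,.08,-.2])
print(r.x.round(4),(r.fun*1000).round(1))
np.save('dock.npy',r.x)
b=at('wrist',P((329,420)),.122,s)[:2]; print('ball in shaker',loc(r.x,b),b)
k=env.calibration('wrist');T=np.eye(4);T[:3,:3]=R.from_quat(s['orientation']).as_matrix();T[:3,3]=s['position'];T=np.linalg.inv(T@k['T_tool_cam'])
im=cv2.imread('pics/w2.png')[60:340,160:500]; im=cv2.resize(im,None,fx=2.1,fy=2.1)
def pw(l):
    x,y,z=l; c,n=np.cos(r.x[2]),np.sin(r.x[2]); p=T@[r.x[0]+c*x-n*y,r.x[1]+n*x+c*y,z,1]; v=np.array([p[0],-p[1],-p[2]])
    h=np.hypot(*v[:2]); a=np.arctan2(h,v[2]); u=k['cx']+k['fx']*v[0]/h*a; w=k['cy']+k['fy']*v[1]/h*a
    return int((u-160)*2.1),int((w-60)*2.1)
for a,b in [((-.097,.0565,.089),(.098,.0565,.089)),((-.097,-.0565,.089),(.098,-.0565,.089)),((.091,-.05,.079),(.091,.05,.079)),((.091,-.05,.055),(.091,.05,.055)),((-.097,-.0685,.089),(-.097,-.0565,.089)),((-.055,-.1,.08),(.015,-.1,.08)),((-.055,-.15,.08),(.015,-.15,.08)),((-.123,-.078,.083),(-.123,.078,.083))]:
    cv2.line(im,pw(a),pw(b),(0,0,255),1)
cv2.imwrite('pics/fit.png',im)
E
python3 fit.py
```

```text
[ 0.6227  0.1071 -0.1674] [ 0.4 -1.3  0.1  0.4  0.5 -0.7  1.  -2.  -2.2  2.2  1.6]
ball in shaker [-0.03918609 -0.12539151] [ 0.56319931 -0.00996596]
```

View pics/fit.png

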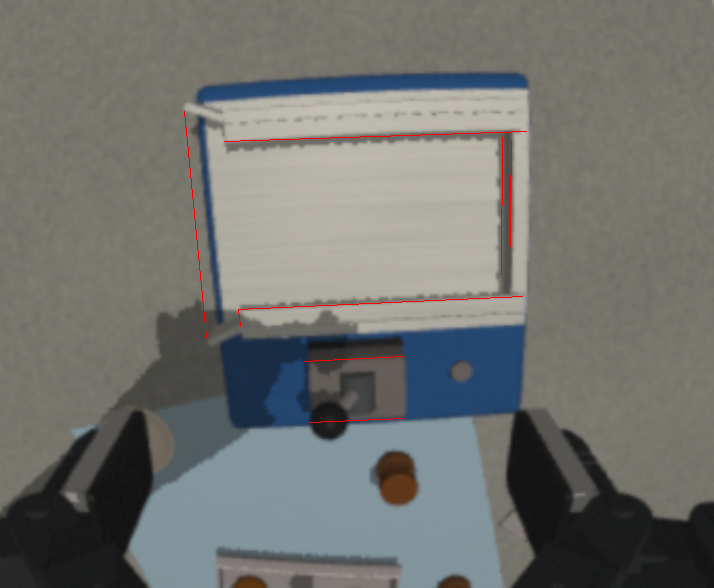

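Fit is within about 2 mm. Next, down to the handle.

```bash
python3 - <<'E'
from h import *
print(to([.4805,-.278,.20],1.2985))
E
```

```text
(array([-409.6,  -22.9,  160.7]), np.float64(0.058))
```

Request:
jog_arm --motion '[-410,-23,130,0.058,85,-410,-23,130,0.058,85,-410,-23,130,0.058,85,-410,-23,130,0.058,85,-410,-23,130,0.058,85,-410,-23,130,0.058,85,-410,-23,130,0.058,85,-410,-23,130,0.058,85,-410,-23,130,0.058,85,-410,-23,130,0.058,85,-410,-23,130,0.058,85,-410,-23,130,0.058,85]'

```text
time: 5.15
position: [0.4817, -0.2758, 0.2309]
orientation: [0.795, 0.606, 0.0, 0.0]
contact_force: [-0.4, 0.0, 0.3]
width: 0.0847
finger_force: 0.0
```

```bash
python3 - <<'E'
from h import *
import pickle
s,im=snap('wrist','w3.png'); print(s['time'],s['position']); pickle.dump(s,open('s3.pkl','wb'))
print(to([.4805,-.278,.059],1.2985))
E
```

```text
5.15 [ 0.4817364  -0.27579816  0.23090906]
(array([ -2.8,  -0.9, 172. ]), np.float64(0.004))
```

View pics/w3.png

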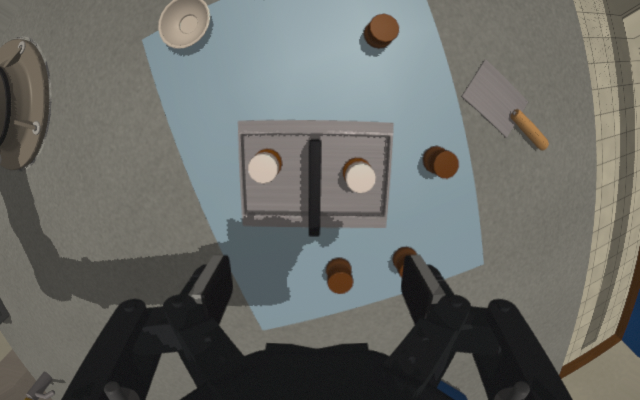

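The bar runs vertically at column 315, rows 138–235, and the tray corners are (239,121), (393,122), (386,227), (241,226), so it is well aligned with the tool.

```bash
python3 - <<'E'
from h import *
import pickle
s=pickle.load(open('s3.pkl','rb')); w=lambda uv,z:at('wrist',uv,z,s)[:2]
c=[w(u,.02) for u in [(239,121),(393,122),(386,227),(241,226)]]; print(np.mean(c,0),[np.arctan2(*(q)[::-1]).round(3) for q in (c[1]-c[0],c[2]-c[3])])
a,b=w((315,138),.085),w((315,235),.085); print((a+b)/2,np.arctan2(*(a-b)[::-1]))
print(to([*((a+b)/2),.059],1.2985))
E
```

```text
[ 0.47971426 -0.27765681] [np.float64(-0.275), np.float64(-0.276)]
[ 0.48083291 -0.27595217] 1.301157351815192
(array([ -0.7,  -1.1, 172. ]), np.float64(0.004))
```

Request:
jog_arm --motion '[-2,-1,50,0.005,85,-2,-1,100,0.005,85,-2,-1,140,0.005,85,-2,-1,160,0.005,85,-2,-1,172,0.005,85,-2,-1,172,0.005,85,-2,-1,172,0.005,85,-2,-1,172,0.005,5,-2,-1,172,0.005,5,-2,-1,172,0.005,5,-2,-1,172,0.005,5,-2,-1,172,0.005,5]' --squeeze 80

```text
time: 6.4
position: [0.4794, -0.2786, 0.0585]
orientation: [0.797, 0.603, -0.0, 0.0]
contact_force: [-9.7, 1.6, 6.7]
width: 0.0118
finger_force: 5.5
```

Request:
jog_arm --motion '[0,0,0,0,5,0,0,0,0,5,0,0,0,0,5,0,0,0,0,5,0,0,-2,0,5,0,0,-5,0,5,0,0,-10,0,5,0,0,-18,0,5,0,0,-26,0,5,0,0,-32,0,5,0,0,-35,0,5,0,0,-35,0,5]'

```text
time: 7.6
position: [0.4799, -0.2788, 0.094]
orientation: [0.797, 0.603, 0.0, 0.001]
contact_force: [0.4, -0.5, -5.0]
width: 0.0106
finger_force: 78.0
```

```bash
python3 - <<'E'
from h import *
s,im=snap('wrist','w4.png'); print(s['time'],s['position'],s['orientation'],s['width'])
d=np.load('dock.npy'); 
def dp(x,y=0): c,n=np.cos(d[2]),np.sin(d[2]); return d[0]+c*x-n*y,d[1]+n*x+c*y
print(to([*dp(-.24),.18],d[2]+np.pi/2))
E
```

```text
7.6 [ 0.4798936  -0.27875891  0.09397602] [7.97408634e-01 6.03439412e-01 2.28917432e-04 5.41706141e-04] 0.010641935820375094
(array([ 384.3, -205.6,  -86.6]), np.float64(-0.108))
```

View pics/w4.png

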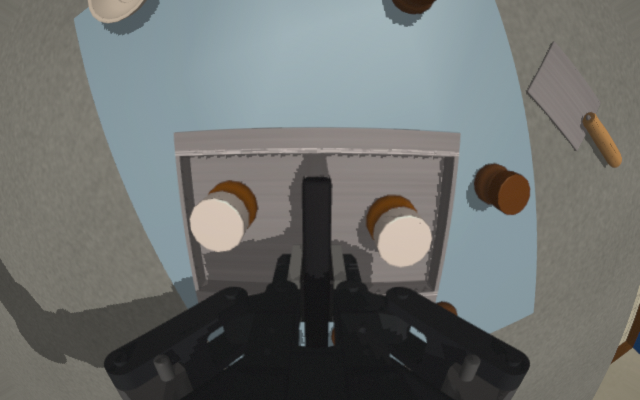

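The tray is gripped and lifted with the jars standing (caps at (217,225) and (404,240)), level with the tool.

Request:
jog_arm --motion '[0,0,-4,0,5,0,0,-13,0,5,0,0,-28,0,5,0,0,-46,0,5,0,0,-66,0,5,0,0,-86,0,5,0,0,-106,0,5,0,0,-124,0,5,0,0,-138,0,5,0,0,-147,0,5,0,0,-150,0,5,0,0,-150,0,5]'

```text
time: 8.85
position: [0.4795, -0.2785, 0.2434]
orientation: [0.797, 0.604, -0.0, 0.0]
contact_force: [0.6, -0.4, -5.4]
width: 0.0104
finger_force: 78.1
```

```bash
cat >>h.py <<'E'
dk=np.load('dock.npy')
def dp(x,y=0): c,n=np.cos(dk[2]),np.sin(dk[2]); return dk[0]+c*x-n*y,dk[1]+n*x+c*y
def rel():
    s=env.observe(); c,n=np.cos(dk[2]),np.sin(dk[2]); d=s['position'][:2]-dk[:2]; return np.round([c*d[0]+n*d[1],-n*d[0]+c*d[1],s['position'][2]-.059-.055],4)
E
python3 - <<'E'
from h import *
print(env.observe()['position'],to([*dp(-.205),.245],dk[2]+np.pi/2))
E
```

```text
[ 0.47947483 -0.27852276  0.24336889] (array([ 388.1, -170.7,   -1.7]), np.float64(-0.108))
```

Request:
jog_arm --motion '[4,-2,0,0,5,12,-5,0,0,5,23,-10,0,0,5,39,-17,0,0,5,58,-26,0,0,5,78,-34,0,0,5,97,-43,0,0,5,116,-51,0,0,5,136,-60,0,0,5,155,-68,0,0,5,175,-77,0,0,5,194,-86,0,0,5]'

```text
time: 10.05
position: [0.4486, -0.066, 0.2433]
orientation: [0.797, 0.604, -0.0, 0.0]
contact_force: [-0.4, -0.1, -4.3]
width: 0.0105
finger_force: 78.1
```

Request:
jog_arm --motion '[19,-9,0,-0.01,5,39,-17,0,-0.02,5,58,-26,0,-0.03,5,78,-34,0,-0.04,5,97,-43,0,-0.05,5,116,-51,0,-0.06,5,136,-60,0,-0.07,5,155,-68,0,-0.08,5,171,-75,0,-0.09,5,182,-80,0,-0.1,5,190,-83,0,-0.108,5,194,-85,0,-0.108,5]'

```text
time: 11.25
position: [0.42, 0.1421, 0.2433]
orientation: [0.763, 0.646, 0.0, 0.0]
contact_force: [-0.1, 0.2, -6.7]
width: 0.0107
finger_force: 78.1
```

```bash
python3 - <<'E'
from h import *
s,im=snap('wrist','w5.png'); print(s['time'],s['position'],rel(),to([*dp(-.205),.119],dk[2]+np.pi/2))
# tray flange far edge tilt check and scene view
_,b=snap('scene'); cv2.imwrite('pics/sc2.png',cv2.resize(b[60:320,200:480,::-1],None,fx=2.3,fy=2.3,interpolation=cv2.INTER_CUBIC))
a=im[:,:,::-1]
cv2.imwrite('pics/c5.png',np.hstack([cv2.resize(a,None,fx=.62,fy=.62),cv2.resize(b[100:300,250:450,::-1],(400,248))])[:, :800])
E
```

```text
11.25 [0.41998321 0.14208542 0.24332972] [-0.2058  0.0009  0.1293] (array([ -1. ,   0.8, 124.3]), np.float64(0.001))
```

View pics/c5.png

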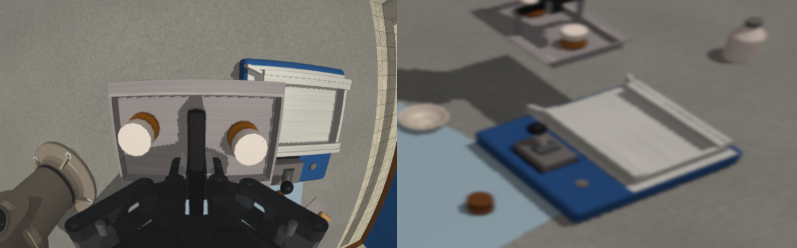

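The tray is held level in front of the mouth with both jars upright. Next I lower it to about 4.5 mm above the platform and insert.

Request:
jog_arm --motion '[-1,1,4,0,5,-1,1,13,0,5,-1,1,27,0,5,-1,1,43,0,5,-1,1,59,0,5,-1,1,75,0,5,-1,1,91,0,5,-1,1,105,0,5,-1,1,116,0,5,-1,1,122,0,5,-1,1,125,0,5,-1,1,125,0,5]'

```text
time: 12.55
position: [0.4213, 0.1402, 0.1182]
orientation: [0.764, 0.646, 0.0, -0.0]
contact_force: [-0.5, 0.1, -4.8]
width: 0.0107
finger_force: 78.1
```

```bash
python3 - <<'E'
from h import *
s,im=snap('wrist','w6.png'); print(s['time'],rel(),s['contact_force'],to([*dp(-.0),.1185],dk[2]+np.pi/2))
a=im[:,:,::-1]; cv2.imwrite('pics/c6.png',a)
E
```

```text
12.55 [-0.204  -0.0008  0.0045] [-0.54758652  0.11971473 -4.78009837] (array([8.00e-01, 2.04e+02, 1.00e-01]), np.float64(0.0))
```

View pics/c6.png

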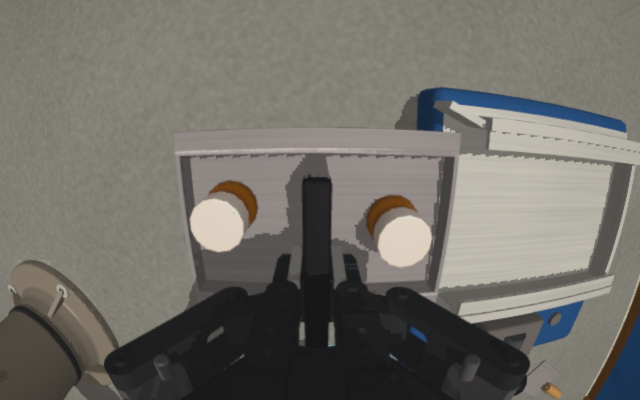

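The tray's front is between the flares, with the rail ahead at (445–640, 105–300). Now I slide it in along tool +y.

Request:
jog_arm --motion '[1,2,0,0,5,1,7,0,0,5,1,14,0,0,5,1,23,0,0,5,1,33,0,0,5,1,43,0,0,5,1,53,0,0,5,1,63,0,0,5,1,72,0,0,5,1,79,0,0,5,1,83,0,0,5,1,84,0,0,5]'

```text
time: 13.8
position: [0.5045, 0.1271, 0.1182]
orientation: [0.764, 0.646, 0.0, -0.0]
contact_force: [-0.0, -0.2, -5.5]
width: 0.0107
finger_force: 78.1
```

```bash
python3 - <<'E'
from h import *
s=env.observe(); print(s['time'],rel(),s['contact_force'],s['wrist_torque'],to([*dp(0),.1185],dk[2]+np.pi/2))
E
```

```text
13.8 [-0.1199 -0.      0.0042] [-1.07037100e-03 -1.56249516e-01 -5.54866195e+00] [-0.00332011  0.04623511 -0.00968307] (array([  0. , 119.9,  -0.3]), np.float64(0.0))
```

Request:
jog_arm --motion '[0,3,0,0,5,0,9,0,0,5,0,19,0,0,5,0,31,0,0,5,0,44,0,0,5,0,57,0,0,5,0,70,0,0,5,0,83,0,0,5,0,95,0,0,5,0,105,0,0,5,0,111,0,0,5,0,113,0,0,5]'

```text
time: 15.0
position: [0.6162, 0.1082, 0.1182]
orientation: [0.764, 0.645, 0.0, -0.0]
contact_force: [-0.3, -0.1, -5.3]
width: 0.0105
finger_force: 78.1
```

Request:
jog_arm --motion '[0,1,1,0,5,0,2,2,0,5,0,3,3,0,5,0,4,3.5,0,5,0,5,4,0,5,0,6,4,0,5,0,7,4,0,5,0,7,4,0,5]'

```text
time: 15.8
position: [0.6227, 0.1072, 0.1143]
orientation: [0.764, 0.646, 0.0, 0.0]
contact_force: [0.6, 0.3, -4.6]
width: 0.0104
finger_force: 78.1
```

```bash
python3 - <<'E'
from h import *
s=env.observe(); print(s['time'],rel(),s['contact_force'],s['wrist_torque'])
E
```

```text
15.8 [-0.      0.      0.0003] [ 0.58484705  0.27085022 -4.58038083] [-0.04702339 -0.03181481  0.03321545]
```

Request:
jog_arm --motion '[0,0.5,0.3,0,5,0,1,0.5,0,5,0,1.5,0.5,0,5,0,2,0.5,0,5,0,2.5,0.5,0,5,0,3,0.5,0,5,0,3,0.5,0,5]'

```text
time: 16.5
position: [0.6233, 0.1068, 0.1138]
orientation: [0.763, 0.646, -0.002, -0.001]
contact_force: [-8.4, -0.2, 2.6]
width: 0.0105
finger_force: 79.3
```

Contact with the back stop and the platform, so the tray is home. I relax the push, release and lift clear.

Request:
jog_arm --motion '[0,-1,0,0,5,0,-1.5,0,0,5,0,-1.5,0,0,20,0,-1.5,0,0,45,0,-1.5,0,0,45,0,-1.5,0,0,45,0,-1.5,-15,0,45,0,-1.5,-40,0,45,0,-1.5,-80,0,45,0,-1.5,-120,0,45,0,-1.5,-150,0,45,0,-1.5,-150,0,45]'

```text
time: 17.7
position: [0.6265, 0.1085, 0.2705]
orientation: [0.764, 0.646, 0.004, 0.002]
contact_force: [-0.7, 0.2, 0.2]
width: 0.045
finger_force: 0.0
```

```bash
python3 - <<'E'
from h import *
s,im=snap('wrist','w7.png'); print(s['time'],s['position'],s['width'],s['contact_force'])
for r in env.spot_in('wrist','switch_tip')[:3]: print(r,at('wrist',r['xy'],.122,s))
cv2.imwrite('pics/c7.png',im[:,:,::-1])
E
```

```text
17.7 [0.62650246 0.10850015 0.27048017] 0.04504435183571475 [-0.69184143  0.18506264  0.22449745]
{'xy': [276.4, 294.0], 'p': 0.87} [ 0.56309217 -0.00628349  0.122     ]
```

View pics/c7.png

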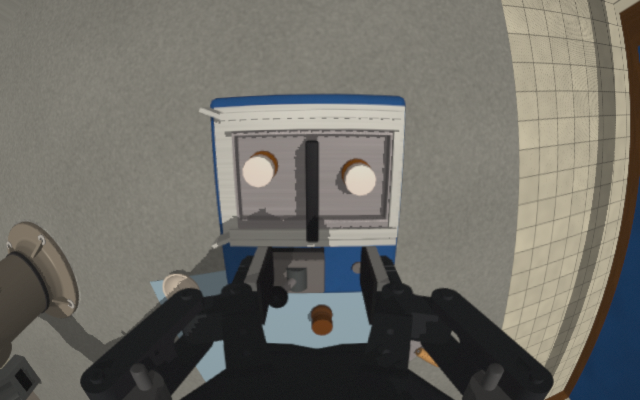

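The tray sits under the rails against the stop with both jars standing (caps at (258,171) and (360,180)). The lever ball is at (277,295), still off.

```bash
python3 - <<'E'
from h import *
print(to([*dp(-.092,-.125),.25],dk[2]+np.pi/2))
E
```

```text
(array([-125.3,  -93.7,   15.1]), np.float64(0.0))
```

Request:
jog_arm --motion '[-40,-30,0,0,0,-80,-60,0,0,0,-125,-91,10,0,0,-125,-91,10,0,0,-125,-91,10,0,0,-125,-91,10,0,0,-125,-91,10,0,0,-125,-91,10,0,0]'

```text
time: 18.6
position: [0.5143, 0.0002, 0.2539]
orientation: [0.763, 0.646, 0.0, -0.0]
contact_force: [0.2, -0.3, 0.2]
width: 0.0002
finger_force: 0.0
```

```bash
python3 - <<'E'
from h import *
s=env.observe();print(s['time'],s['width'],rel(),to([*dp(-.092,-.125),.105],dk[2]+np.pi/2))
E
```

```text
18.6 0.00024931001322725434 [-0.0891 -0.1235  0.1399] (array([ -1.7,  -2.9, 148.9]), np.float64(0.002))
```

Request:
jog_arm --motion '[-2,-3,45,0,0,-2,-3,90,0,0,-2,-3,125,0,0,-2,-3,145,0,0,-2,-3,149,0,0,-2,-3,149,0,0,-2,7,149,0,0,-2,17,149,0,0,-2,27,149,0,0,-2,37,149,0,0,-2,47,149,0,0,-2,57,149,0,0]'

```text
time: 19.8
position: [0.5703, -0.0128, 0.1049]
orientation: [0.764, 0.646, 0.0, 0.0]
contact_force: [-1.1, 0.9, 1.9]
width: -0.0002
finger_force: 0.8
```

```bash
python3 - <<'E'
from h import *
s,_=snap('wrist');print(s['time'],rel(),s['contact_force'])
for r in env.spot_in('wrist','switch_tip')[:2]: print(r,at('wrist',r['xy'],.125,s))
E
```

```text
19.8 [-0.0299 -0.127  -0.009 ] [-1.10894648  0.94046453  1.86644266]
{'xy': [366.6, 269.2], 'p': 0.91} [ 0.5947142  -0.01010782  0.125     ]
```

Request:
jog_arm --motion '[0,4,0,0,0,0,8,0,0,0,0,12,0,0,0,0,13,0,0,0,0,14,0,0,0]'

```text
time: 20.4
position: [0.5802, -0.0145, 0.1042]
orientation: [0.763, 0.646, -0.003, -0.002]
contact_force: [-12.3, 2.0, 6.4]
width: -0.0001
finger_force: 6.1
```

Request:
jog_arm --motion '[0,1,0,0,0,0,2,0,0,0,0,3,0,0,0,0,3,0,0,0]'

```text
time: 20.8
position: [0.5804, -0.0146, 0.1041]
orientation: [0.763, 0.646, -0.005, -0.003]
contact_force: [-18.6, 2.0, 12.8]
width: -0.0
finger_force: 9.7
```

```bash
python3 - <<'E'
from h import *
s,_=snap('wrist');print(s['time'],rel(),s['contact_force'])
for r in env.spot_in('wrist','switch_tip')[:2]: print(r,at('wrist',r['xy'],.122,s))
E
```

```text
20.8 [-0.0215 -0.1271 -0.0099] [-18.59514329   2.02086496  12.79135164]
{'xy': [364.0, 265.6], 'p': 0.72} [ 0.60409495 -0.01078993  0.122     ]
{'xy': [345.2, 70.6], 'p': 0.52} [0.60758907 0.07530075 0.122     ]
```

Request:
jog_arm --motion '[0,-5,0,0,0,0,-15,0,0,0,0,-35,0,0,0,0,-40,-40,0,0,0,-40,-90,0,0,0,-40,-140,0,0,0,-40,-150,0,0,0,-40,-150,0,0,0,-40,-150,0,0,0,-40,-150,0,0]'

```text
time: 21.9
position: [0.5456, -0.0091, 0.2528]
orientation: [0.764, 0.646, -0.001, -0.001]
contact_force: [-1.0, -0.2, -0.8]
width: -0.0001
finger_force: 0.0
```

```bash
python3 - <<'E'
from h import *
s,im=snap('wrist','w8.png');print(s['time'],s['contact_force'],s['position'])
def L(p): c,n=np.cos(dk[2]),np.sin(dk[2]); d=p[:2]-dk[:2]; return (c*d[0]+n*d[1]).round(4),(-n*d[0]+c*d[1]).round(4)
for c in('wrist','top','scene'):
    if c!='wrist': _,i=snap(c)
    for r in env.spot_in(c,'switch_tip')[:2]: print(c,r,L(at(c,r['xy'],.122,s)))
    if c=='scene': cv2.imwrite('pics/c8.png',np.hstack([cv2.resize(im[:,:,::-1],(480,300)),cv2.resize(i[130:290,260:430,::-1],(319,300),interpolation=cv2.INTER_CUBIC)]))
E
```

```text
21.9 [-1.03290271 -0.17087826 -0.80168257] [ 0.54557904 -0.00914662  0.25283424]
wrist {'xy': [378.3, 189.0], 'p': 0.86} (np.float64(0.0009), np.float64(-0.1241))
```

View pics/c8.png

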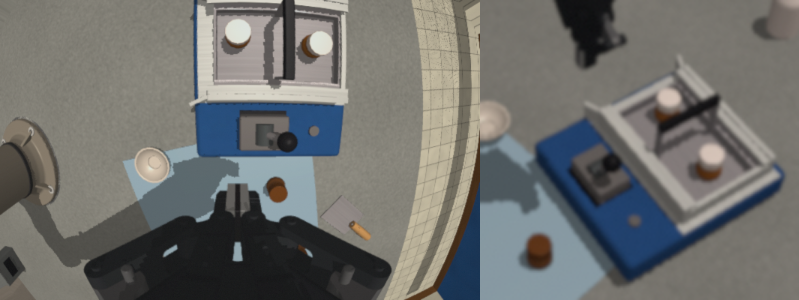

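The lever leans fully over: ball at shaker x of about +1 mm, with a hard stop felt. The tray and jars are in place and the robot is clear, so I'm handing in.

```bash
python3 -c "
from plant import env
print(env.finish_job())"
```

```text
the job is handed in; nothing more can be done
None
```

I handed the job in at about 22 s with the tray fully home against the back stop, both jars standing in it, the lever pushed to its stop and the robot clear. The hand-in gave no verdict back.

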